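Stir worn grinding balls through a test sieve

TASK

The charge of a ball mill has been tipped into the test sieve. Take the stirring rod from the beaker and stir the grinding balls on the sieve plate with its rubber end, without knocking or leaning hard on the sieve and without touching the balls with the fingers, until every worn, undersize ball has dropped through into the pan and only the full-size ones are left on the plate. Then stand the rod back in the beaker, rubber end down, leaving the beaker about where it stood.

Things in the scene. Friction and masses are not known exactly. Their poses are not given: they have to be found in the camera images.
- sieve: round steel test sieve on its pan, fixed. Origin: centre of the underside, z up. Outside diameter 158 mm, inside radius 72, rim top z = 72. Flat plate with the balls on it: top z = 40, 3 thick; pan floor z = 3.5. 19 round holes, 18 mm: one at the centre, 6 on radius 30 (0, 60, .. degrees from its x axis), 12 on radius 59 (15, 45, .. degrees). Plate between them is flat
- beaker: clear glass 400 ml beaker, open, loose, 0.35 kg. Origin: centre of its underside, z up. Height 105 mm, outside diameter 82 (85 at the lip), inside radius 37, floor 4 thick. The rod leans on the rim at the beaker's own -x side at the start
- rod: steel stirring rod, 210 mm long, 12 mm diameter; its lowest 30 mm is a dark rubber tip, 14 mm diameter, round end. Origin: the end of the rubber tip; +z runs up the rod to its bare end (z = 210). At the start it leans in the beaker, 32 degrees from upright, tip in the far bottom corner, top towards the robot, about 85 mm standing out beyond the rim
- timer: small flat lab timer with three keys, 62 x 66 x 18 mm, fixed bystander between robot and beaker; origin at the centre of its underside
- bottle_0: white reagent bottle with a blue cap, 52 mm diameter, 118 mm high, fixed bystander; origin at the centre of its underside
- worn_ball_0: white ceramic grinding ball, worn, 15 mm diameter (undersize; passes the 18 mm holes), starts on the sieve plate; origin at its centre
- worn_ball_1: white ceramic grinding ball, worn, 15 mm diameter (undersize; passes the 18 mm holes), starts on the sieve plate; origin at its centre
- worn_ball_2: white ceramic grinding ball, worn, 15 mm diameter (undersize; passes the 18 mm holes), starts on the sieve plate; origin at its centre
- worn_ball_3: white ceramic grinding ball, worn, 15 mm diameter (undersize; passes the 18 mm holes), starts on the sieve plate; origin at its centre
- full_ball_0: white ceramic grinding ball, full size, 22 mm diameter (cannot pass the holes), starts on the sieve plate; origin at its centre
- full_ball_1: white ceramic grinding ball, full size, 22 mm diameter (cannot pass the holes), starts on the sieve plate; origin at its centre
- full_ball_2: white ceramic grinding ball, full size, 22 mm diameter (cannot pass the holes), starts on the sieve plate; origin at its centre
- full_ball_3: white ceramic grinding ball, full size, 22 mm diameter (cannot pass the holes), starts on the sieve plate; origin at its centre
Mind the look-alikes: they are no part of the job. What is shaped like the beaker but brown is not meant.

How it is judged:
On the way, in this order (a step that is already met when the one before it is completed fails the run):
1. the rod is held and its rubber end is down among the balls: inside the sieve, less than 12 mm above the plate (contact force between the fingers and rod above 1 N and horizontal distance between rod and sieve below 0.07 m and z of rod in the frame of sieve below 0.052 m), for 0.2 s.
2. stirred with the held rod until all four worn balls are in the pan, with the rod still over or in the sieve (horizontal distance between each of worn_ball_0, worn_ball_1, worn_ball_2, worn_ball_3 and sieve below 0.072 m and z of each of worn_ball_0, worn_ball_1, worn_ball_2, worn_ball_3 in the frame of sieve below 0.03 m and contact force between the fingers and rod above 1 N and horizontal distance between rod and sieve below 0.1 m), for 0.2 s.
At the end, for the whole second after the job is handed in: all four 15 mm balls lie in the pan (centres under 30 mm above the worktop); all four 22 mm balls lie on the plate inside the rim; the rod leans at rest in the beaker, rubber tip down within 25 mm of its underside; the beaker is upright (horizontal distance between each of worn_ball_0, worn_ball_1, worn_ball_2, worn_ball_3, full_ball_0, full_ball_1, full_ball_2, full_ball_3 and sieve below 0.072 m and z of each of worn_ball_0, worn_ball_1, worn_ball_2, worn_ball_3 in the frame of sieve below 0.03 m and z of full_ball_0 in the frame of sieve between 0.043 and 0.075 m and z of full_ball_1 in the frame of sieve between 0.043 and 0.075 m and z of full_ball_2 in the frame of sieve between 0.043 and 0.075 m and z of full_ball_3 in the frame of sieve between 0.043 and 0.075 m and z of rod in the frame of beaker between -0.005 and 0.025 m and horizontal distance between rod and beaker below 0.04 m and angle between beaker's own z axis and vertical below 0.1 rad and height (world z) of beaker below 0.01 m and angle between rod's own z axis and vertical below 0.9 rad and linear speed of rod below 0.03 m/s); the robot touches nothing.
It fails at once if the rod knocks or leans on the sieve with more than 30 N (contact force between rod and sieve above 30 N).
It fails at once if the fingers or the arm touch a ball (contact force between any of the arm, the fingers and worn_ball_0 above 0.2 N or contact force between any of the arm, the fingers and worn_ball_1 above 0.2 N or contact force between any of the arm, the fingers and worn_ball_2 above 0.2 N or contact force between any of the arm, the fingers and worn_ball_3 above 0.2 N or contact force between any of the arm, the fingers and full_ball_0 above 0.2 N or contact force between any of the arm, the fingers and full_ball_1 above 0.2 N or contact force between any of the arm, the fingers and full_ball_2 above 0.2 N or contact force between any of the arm, the fingers and full_ball_3 above 0.2 N).
It fails at once if the fingers or the arm push the sieve with more than 5 N (contact force between any of the arm, the fingers and sieve above 5 N).
It fails at once if a ball leaves the sieve (horizontal distance between any of worn_ball_0, worn_ball_1, worn_ball_2, worn_ball_3, full_ball_0, full_ball_1, full_ball_2, full_ball_3 and sieve above 0.085 m).
It fails at once if the beaker is shifted by more than 60 mm or tipped (distance of beaker from where it was at the start of the episode above 0.06 m or angle between beaker's own z axis and vertical above 0.35 rad).
It also fails if it takes over 72 s, if anything falls off the work surface, if the arm or the gripper's body presses on something with over 40 N, if the wrist force passes 120 N, or if a joint passes its speed limit or range.

ROBOT

A 6-joint arm with a two-finger parallel gripper is mounted at the origin on a cart in front of the work surface, level with it; the furniture and walls round the work are solid. World frame = base frame: x ahead of the robot, y to its left, z up, the work surface at z = 0. Lengths are in m, angles in rad, forces in N, time in s.
With the tool pointing down it reaches from about 0.275 to 0.875 m from the base axis. Payload 12.5 kg.
Tool frame: the origin (TCP) lies between the finger pads; the fingertips stand 8 mm ahead of it and the grasp point (between the pads) lies 11 mm behind it; z points along the fingers, y is the direction in which the jaws open and shut (so a half turn about z gives the same grasp; the last joint's range is limited). The gripper opens to 85 mm and grips with 20 to 120 N. Pads are 22 mm wide; open, the fingers measure 114 mm over their backs; the gripper's body (76 mm by 85 mm) begins 54 mm behind the grasp point. The pads swing forward as they close: fully open they stand 13 mm farther back than shut.
Start: joints at [-1.417, 0.351, 1.652, -0, 1.139, -0.085], TCP at [0.13, -0.534, 0.239] pointing down, gripper open.
Joint ranges: [-2.75, 2.75], [-0.79, 2.1], [0.01, 2.65], [-1.57, 4.71], [0.07, 3.14], [-2.87, 2.87]. Speed limits (rad/s): [2.22, 2.22, 2.79, 3.14, 3.14, 3.14].

INTERFACE

Orientations are given as a rotation vector (axis times angle).
In Python, from station import get_obs, camera, get_calibration, finish_job, recognise, spot_point gives the robot as it stands. The module is installed in compiled form; this text tells all that it offers.
- The arm moves only by the tool drive_tool, never from a script. Its argument "deltas" is a list that holds one entry, the list of rows, each a list of 7 numbers: the turn, a rotation vector about the world's x, y, z in rad, then the shift along the world's x, y, z in mm, then the gripper's target within -1 to 1 (fully open at 1, half-way at 0, shut at -1). A call has 1 to 10 rows; each row shifts and turns the pose as measured when the row begins; what a row does not reach is not made up. A row lasts 1/8 s, in which the tool goes at most 62.5 mm and 10.7 degrees, less where a joint would pass 70% of its speed; a pose out of reach is approached as far as the arm can. A call with a gripper value outside its range is refused whole. The fingers move at their own pace and stop on an object; "newtons" is the grip in N (left out, the last holds). Time passes only in rows, so rows that do not move let the fingers close. It gives the time, the measured TCP pose, the force and the opening at its end, in the units of the state.
- get_obs(): the state, without advancing time (a new reading comes with each control period).
- camera(name): name is "side" or "top" or "wrist"; returns the picture (420x560x3 uint8, blue, green, red); there is no depth.
- get_calibration(name): a dict with "K" (3x3 intrinsics, pixels), "R" (3x3) and "t" (3): a world point X has camera coordinates R X + t; the wrist camera has in their place "hand_eye" (4x4, takes a point from camera to tool coordinates, whose origin is the TCP and whose axes are the flange's). Camera axes: x right, y down, z forward; pixel columns grow to the right and rows downward; lengths in m; the calibration is good to about 2 mm. A picture is of the moment at which its call begins: read the wrist's pose just before it. get_calibration takes no time and is no camera call.
- finish_job(): hands the job in, once; it reports no verdict.
Trained networks look in the newest picture that a camera, given by its name, has taken for a name from the list of things; names that differ only in an ending like _2 or _b are one class to them, and where a whole thing is asked for, a point or a joint stands for the part that bears it (a point fixed in the world has none). Each returns a list of dicts, best first, with "conf" (0 to 1); they miss things now and then, are a little off and sometimes report something else, mostly with a low value. They report only what shows in the picture. A call takes as long as a camera call. They do not tell look-alikes from the thing itself.
- recognise(camera, label): "box" ([left, top, width, height] in pixels, round what is visible of it).
- spot_point(camera, label): "uv" ([column, row] in pixels: a listed point, or the origin of a listed thing).
The state is a dict: "time": time; "joints": joint angles; "qd": joint speeds; "joint_torque": joint torques, N m; "position": TCP position; "orientation": TCP orientation; "wrist_force": force on the tool from outside, world axes, zero at the start; "wrist_torque": the same for the moment, N m; "width": opening from 0.0 (shut) to 1.0 (fully open).
Only numpy, scipy, OpenCV 4.12 (cv2) and the standard library are available. Lean on these libraries where they do the work, as an engineer would, in place of code of your own. Each camera call takes 0.05 s, during which the arm holds its last target. There are 200 camera calls.

## Working session

There is one attempt and no reset: what is moved stays moved. The work goes in short steps, Python scripts to look and compute and a tool call to move; the robot and the scene stay as the last step left them, time stands still between calls to the robot, and variables do not carry over. Pictures are saved under pics/ and viewed, about 8 in all and at most 12, crops included, and the job is handed in when it is done.

Besides the shell and the picture viewer there is one more tool, called after "Request:" in YAML: its name, and indented under it one key for each argument. drive_tool: Moves the arm, as the interface text tells. Its arguments: {"type":"object","properties":{"deltas":{"type":"array","items":{"type":"array","items":{"type":"array","items":{"type":"number"}}}},"newtons":{"type":"number"}},"required":["deltas"]}

```bash
mkdir -p pics
cat > h.py <<'E'
import numpy as np, cv2
from station import *
from scipy.spatial.transform import Rotation as Rt
def pose():
    o=get_obs(); T=np.eye(4); T[:3,:3]=Rt.from_rotvec(o["orientation"]).as_matrix(); T[:3,3]=o["position"]; return T
def cam(name):
    c=get_calibration(name); K=np.array(c["K"])
    if "R" in c: return K,np.array(c["R"]),np.array(c["t"]).ravel()
    M=np.linalg.inv(pose()@np.array(c["hand_eye"])); return K,M[:3,:3],M[:3,3]
def onplane(C,uv,z):
    K,R,t=C; o=-R.T@t; d=R.T@np.linalg.solve(K,[uv[0],uv[1],1.]); return o+d*(z-o[2])/d[2]
def proj(C,X):
    K,R,t=C; p=(K@(R@np.atleast_2d(X).T+t[:,None])).T; return p[:,:2]/p[:,2:]
def tri(C1,u1,C2,u2):
    A=[];b=[]
    for (K,R,t),u in((C1,u1),(C2,u2)):
        P=K@np.c_[R,t]; 
        for i in(0,1): r=u[i]*P[2]-P[i]; A.append(r[:3]); b.append(-r[3])
    return np.linalg.lstsq(np.array(A),np.array(b),rcond=None)[0]
E
python3 - <<'E'
from h import *
np.set_printoptions(precision=3,suppress=True)
print(get_obs())
for n in("top","side","wrist"):
    im=camera(n); cv2.imwrite(f"pics/{n}0.png",im); C=cam(n); print(n,"campos",-C[1].T@C[2],"fwd",C[1][2])
    if n=="wrist": continue
    for l in("sieve","beaker","rod","timer","bottle_0","worn_ball_0","full_ball_0"):
        print(l,[(np.round(d["uv"]),round(d["conf"],2),onplane(C,d["uv"],0.05 if "ball" in l else 0)[:2]) for d in spot_point(n,l)])
a=cv2.imread("pics/top0.png");b=cv2.imread("pics/side0.png")
cv2.imwrite("pics/ts.png",cv2.resize(np.vstack([a,b]),None,fx=.714,fy=.714))
E
```

```text
{'time': 0.0, 'joints': array([-1.417,  0.351,  1.652, -0.   ,  1.139, -0.085]), 'qd': array([-0.   ,  0.   , -0.   ,  0.003, -0.   ,  0.   ]), 'joint_torque': array([ -0.   , -50.61 , -29.141,  -0.   ,   0.005,  -0.   ]), 'position': array([ 0.13 , -0.534,  0.239]), 'orientation': array([-3.118, -0.374,  0.   ]), 'wrist_force': array([-0.282, -0.192,  0.34 ]), 'wrist_torque': array([-0.03 , -0.008,  0.009]), 'width': 0.9967868976537281}
top campos [ 0.515 -0.004  0.93 ] fwd [ 0.091 -0.011 -0.996]
sieve [(array([313., 248.]), 0.57, array([ 0.52 , -0.085]))]
beaker [(array([169., 169.]), 0.94, array([0.673, 0.208])), (array([404., 173.]), 0.6, array([ 0.675, -0.27 ]))]
rod [(array([176., 154.]), 0.94, array([0.703, 0.194]))]
timer [(array([198., 264.]), 0.78, array([0.484, 0.143])), (array([310., 252.]), 0.48, array([ 0.511, -0.08 ]))]
bottle_0 [(array([265., 132.]), 0.63, array([0.754, 0.015]))]
worn_ball_0 [(array([320., 243.]), 0.61, array([ 0.53 , -0.094])), (array([292., 248.]), 0.6, array([ 0.518, -0.041])), (array([344., 250.]), 0.49, array([ 0.517, -0.14 ]))]
full_ball_0 [(arr
[... 335 characters left out ...]
y([330., 230.]), 0.78, array([ 0.511, -0.079]))]
beaker [(array([265., 199.]), 0.94, array([ 0.666, -0.259])), (array([230., 306.]), 0.9, array([0.675, 0.213]))]
rod []
timer [(array([348., 284.]), 0.78, array([0.485, 0.139]))]
bottle_0 [(array([202., 247.]), 0.71, array([0.763, 0.009]))]
worn_ball_0 [(array([318., 202.]), 0.53, array([ 0.537, -0.111])), (array([318., 206.]), 0.51, array([ 0.536, -0.09 ])), (array([330., 198.]), 0.45, array([ 0.51 , -0.136]))]
full_ball_0 [(array([335., 209.]), 0.59, array([ 0.502, -0.077])), (array([341., 198.]), 0.57, array([ 0.487, -0.139])), (array([330., 226.]), 0.52, array([0.515, 0.013]))]
wrist campos [ 0.207 -0.515  0.374] fwd [-0.298 -0.073 -0.952]
```

View pics/top0.png

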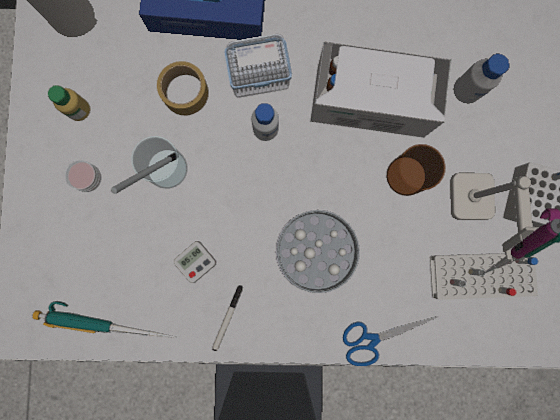

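View pics/side0.png

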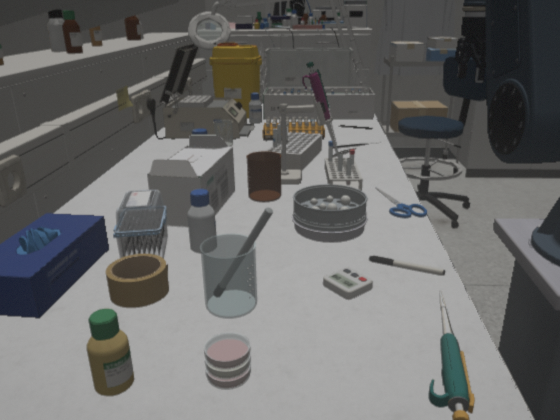

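The top view shows the clear beaker near (162,163), with the rod's top at about (115,190) and its dark tip at (176,154). The sieve is at (316,250) and the brown look-alike at (416,170). The side view shows the rod top at about (269,212). Next I'll zoom in for accurate rod ends.

Run:
```python
from h import *
np.set_printoptions(precision=4,suppress=True)
a=cv2.imread("pics/top0.png");b=cv2.imread("pics/side0.png")
f=lambda i,x,y,w,h,s:cv2.resize(i[y:y+h,x:x+w],None,fx=s,fy=s,interpolation=cv2.INTER_CUBIC)
p=np.vstack([np.hstack([f(a,100,130,100,75,4),f(b,190,195,100,75,4)]),np.hstack([f(a,266,200,100,75,4),f(a,266,230,100,75,4)])])
cv2.imwrite("pics/z1.png",p)
T,S=cam("top"),cam("side")
print("rodtop",tri(T,(115,190),S,(269,212)))
```

```text
rodtop [0.6056 0.2532 0.1775]
```

View pics/z1.png

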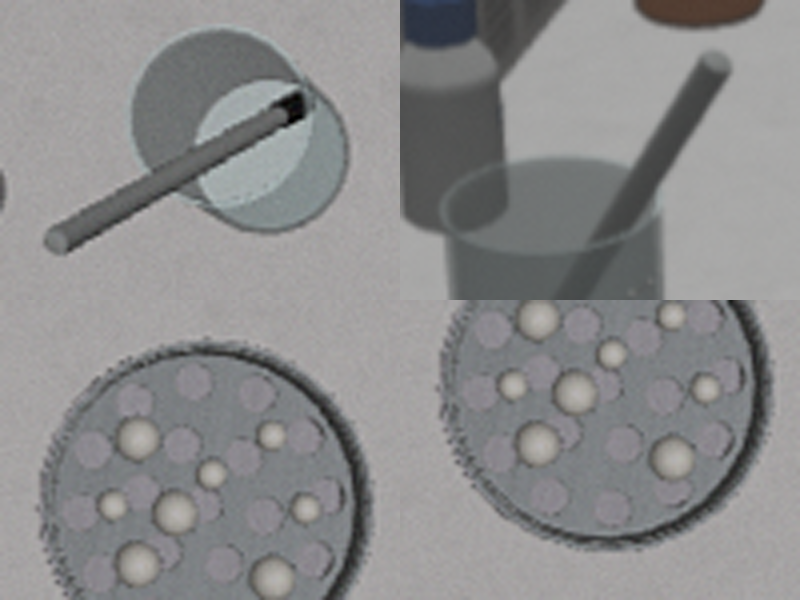

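The crop shows the four full balls, four worn balls and all the holes clearly, so I can compute sieve pose, ball positions and rod pose from it.

Run:
```python
from h import *
from scipy.optimize import least_squares
np.set_printoptions(precision=4,suppress=True)
T,S=cam("top"),cam("side")
px=lambda L:np.array(L)/4.+[266-.375,200-.375]
outer=px([(135,400),(195,383),(257,392),(305,436),(330,495),(315,558),(93,450),(80,512),(100,573),(150,617),(212,628),(272,610)])
inner=px([(182,445),(242,458),(263,516),(222,563),(165,550),(141,490)])
W=lambda P,z:np.array([onplane(T,p,z)[:2] for p in P])
o=W(outer,.04);i=W(inner,.04)
def f(p):
    d=np.r_[o,i]-p[:2]; r=np.hypot(*d.T); a=np.arctan2(d[:,1],d[:,0])-p[2]
    n=np.r_[np.full(12,12),np.full(6,6)]; off=np.r_[np.full(12,np.pi),np.zeros(6)]
    return np.r_[r-np.r_[np.full(12,.059),np.full(6,.03)], np.sin((a*n+off)/2)*2/n*r]
s=min((least_squares(f,[.515,-.082,y]) for y in np.linspace(-.5,.5,9)),key=lambda s:s.cost); print("sieve",s.x,"rms",np.sqrt(np.mean(s.fun**2)))
c=s.x
h=[(0,0,0)]+[(.03,k*60) for k in range(6)]+[(.059,15+30*k) for k in range(12)]
H=np.array([[c[0]+r[0]*np.cos(c[2]+np.radians(r[1])),c[1]+r[0]*np.sin(c[2]+np.radians(r[1]))] for r in h])
F=W(px([(138,438),(175,512),(138,565),(273,578)]),.051);w=W(px([(272,435),(212,473),(114,505),(306,508)]),.0475)
print("holes mm rel\n",np.round((H-c[:2])*1e3,0).tolist());print("full",np.round((F-c[:2])*1e3),"worn",np.round((w-c[:2])*1e3))
top=tri(T,(114.2,190.2),S,(268.8,211)); print("rodtop",top,"reproj",proj(T,top),proj(S,top))
B=np.array([.674,.2105])
for az in [0]:
    tip=onplane(T,(175.8,155.8),.012); d=top-tip; print("tip",tip,np.linalg.norm(d),"tilt",np.degrees(np.arccos(d[2]/np.linalg.norm(d))),"az",np.degrees(np.arctan2(d[1],d[0])))
```

```text
sieve [ 0.3742 -0.0905  0.3444] rms 0.0010132320930259172
holes mm rel
 [[0.0, 0.0], [28.0, 10.0], [5.0, 30.0], [-23.0, 19.0], [-28.0, -10.0], [-5.0, -30.0], [23.0, -19.0], [48.0, 34.0], [25.0, 53.0], [-5.0, 59.0], [-34.0, 48.0], [-53.0, 25.0], [-59.0, -5.0], [-48.0, -34.0], [-25.0, -53.0], [5.0, -59.0], [34.0, -48.0], [53.0, -25.0], [59.0, 5.0]]
full [[ 31.  32.]
 [ -2.  14.]
 [-27.  31.]
 [-31. -32.]] worn [[ 33. -31.]
 [ 15.  -3.]
 [ -0.  42.]
 [  0. -47.]]
rodtop [0.6054 0.2539 0.1792] reproj [[114.2099 190.6167]] [[268.3669 210.9467]]
tip [0.6983 0.1924 0.012 ] 0.20092633984975147 tilt 33.68533114172126 az 146.48961442094827
```

```bash
cat > sv.py <<'E'
from h import *
from scipy.optimize import least_squares
np.set_printoptions(precision=4,suppress=True)
T=cam("top")
px=lambda L:(np.array(L)-[0,300])/4.+[266-.375,200-.375]
outer=px([(135,400),(195,383),(257,392),(305,436),(330,495),(315,558),(93,450),(80,512),(100,573),(150,617),(212,628),(272,610)])
inner=px([(182,445),(242,458),(263,516),(222,563),(165,550),(141,490)])
W=lambda P,z:np.array([onplane(T,p,z)[:2] for p in P])
o=W(outer,.04);i=W(inner,.04)
def f(p):
    d=np.r_[o,i]-p[:2]; r=np.hypot(*d.T); a=np.arctan2(d[:,1],d[:,0])-p[2]
    n=np.r_[np.full(12,12),np.full(6,6)]; off=np.r_[np.full(12,np.pi),np.zeros(6)]
    return np.r_[r-np.r_[np.full(12,.059),np.full(6,.03)], np.sin((a*n+off)/2)*2/n*r]
s=min((least_squares(f,[.515,-.082,y]) for y in np.linspace(-.5,.5,9)),key=lambda s:s.cost); print("sieve",s.x,"rms",np.sqrt(np.mean(s.fun**2)))
c=s.x
h=[(0,0,0)]+[(.03,k*60) for k in range(6)]+[(.059,15+30*k) for k in range(12)]
H=np.array([[c[0]+r[0]*np.cos(c[2]+np.radians(r[1])),c[1]+r[0]*np.sin(c[2]+np.radians(r[1]))] for r in h])
F=W(px([(138,438),(175,512),(138,565),(273,578)]),.051);w=W(px([(272,435),(212,473),(114,505),(306,508)]),.0475)
print("holes mm rel\n",np.round((H-c[:2])*1e3,0).tolist());print("full",np.round((F-c[:2])*1e3).tolist(),"worn",np.round((w-c[:2])*1e3).tolist())
np.savez("sv.npz",c=c,H=H)
E
python3 sv.py
cat > to.py <<'E'
import sys
from h import *
np.set_printoptions(precision=3,suppress=True)
# usage: to.py x y z(mm TCP) tilt(deg)
P=pose(); az=np.radians(146.5); t=np.radians(float(sys.argv[4]))
u=np.array([np.sin(t)*np.cos(az),np.sin(t)*np.sin(az),np.cos(t)]); y=np.array([np.sin(az),-np.cos(az),0])
G=np.c_[np.cross(y,-u),y,-u]; print("turn",Rt.from_matrix(G@P[:3,:3].T).as_rotvec(),"shift",np.array(list(map(float,sys.argv[1:4])))-P[:3,3]*1e3,"axis u",u,"j",get_obs()["joints"])
E
python3 to.py 583 269 228 32
```

```text
sieve [ 0.5149 -0.0889  0.3454] rms 0.0006436621242927458
holes mm rel
 [[0.0, 0.0], [28.0, 10.0], [5.0, 30.0], [-23.0, 19.0], [-28.0, -10.0], [-5.0, -30.0], [23.0, -19.0], [48.0, 34.0], [25.0, 53.0], [-5.0, 59.0], [-34.0, 48.0], [-53.0, 25.0], [-59.0, -5.0], [-48.0, -34.0], [-25.0, -53.0], [5.0, -59.0], [34.0, -48.0], [53.0, -25.0], [59.0, 5.0]]
full [[30.0, 32.0], [-4.0, 14.0], [-29.0, 31.0], [-34.0, -32.0]] worn [[33.0, -32.0], [15.0, -3.0], [-1.0, 43.0], [-1.0, -48.0]]
turn [-0.692  0.121  2.244] shift [452.875 803.37  -11.299] axis u [-0.442  0.292  0.848] j [-1.417  0.351  1.652  0.     1.139 -0.085]
```

Request:
drive_tool:
  deltas:
    - [[0, 0, 0.18, 32, 53, 9, 1], [0, 0, 0.18, 32, 53, 9, 1], [0, 0, 0.18, 32, 53, 9, 1], [0, 0, 0.18, 32, 53, 9, 1], [0, 0, 0.18, 32, 53, 9, 1], [0, 0, 0.18, 32, 53, 9, 1], [0, 0, 0.18, 32, 53, 9, 1], [0, 0, 0.18, 32, 53, 9, 1], [0, 0, 0.18, 32, 53, 9, 1], [0, 0, 0.18, 32, 53, 9, 1]]

```text
time: 2.1
position: [0.4474, -0.0024, 0.3306]
orientation: [1.574, 2.713, 0.005]
wrist_force: [0.8, -0.4, -0.1]
width: 0.999
```

```bash
python3 to.py 583 269 228 32
```

```text
turn [-0.412 -0.379  0.453] shift [ 135.565  271.424 -102.642] axis u [-0.442  0.292  0.848] j [-0.11   0.067  1.777  0.001  1.291 -0.63 ]
```

Request:
drive_tool:
  deltas:
    - [[-0.068, -0.063, 0.075, 23, 45, -10, 1], [-0.068, -0.063, 0.075, 23, 45, -10, 1], [-0.068, -0.063, 0.075, 23, 45, -10, 1], [-0.068, -0.063, 0.075, 23, 45, -20, 1], [-0.068, -0.063, 0.075, 23, 45, -26, 1], [-0.068, -0.063, 0.075, 21, 46, -26, 1]]

```text
time: 2.85
position: [0.5893, 0.2805, 0.2302]
orientation: [0.721, 2.477, -0.203]
wrist_force: [2.2, -0.9, 0.7]
width: 0.998
```

```bash
python3 to.py 583 269 228 32
python3 - <<'E'
from h import *
C=cam("wrist"); im=camera("wrist"); 
top=np.array([.607,.2535,.181]);u=np.array([-.442,.292,.848])
for s in(0,.03,.06,.09): 
    p=proj(C,top-s*u)[0]; print(p); cv2.circle(im,tuple(np.int32(p)),3,(0,0,255),-1)
cv2.imwrite("pics/w1.png",im)
E
```

```text
turn [ 0.003  0.018 -0.02 ] shift [ -6.299 -11.513  -2.176] axis u [-0.442  0.292  0.848] j [ 0.566  0.474  1.599 -0.667  0.912 -0.061]
[254.68211908 234.13660575]
[256.88176958 217.24784394]
[258.60571961 204.0114769 ]
[259.99322509 193.35830747]
```

View pics/w1.png

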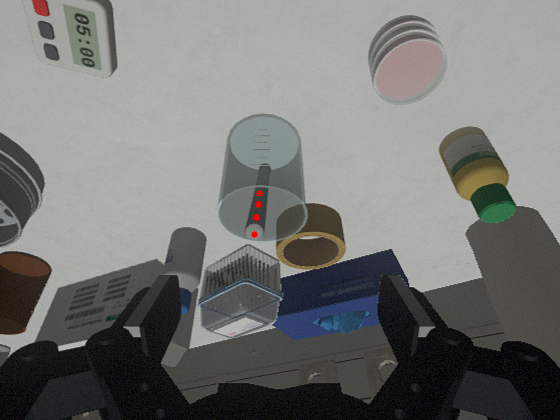

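The wrist view has the projected rod points lying on the rod (top at (255,233)), so the estimate holds. I'll advance along the axis and grip.

Request:
drive_tool:
  deltas:
    - [[0.003, 0.018, -0.02, -6, -11.5, -2, 1], [0, 0, 0, 9, -6, -17, 1], [0, 0, 0, 9, -6, -17, 1], [0, 0, 0, 9, -6, -17, 1], [0, 0, 0, 9, -6, -17, 1], [0, 0, 0, 8, -5, -17, 1], [0, 0, 0, 0, 0, 0, 1]]
  newtons: 60

```text
time: 3.78
position: [0.6296, 0.2388, 0.131]
orientation: [0.744, 2.493, -0.22]
wrist_force: [-0.8, 0.6, 0.4]
width: 0.999
```

```bash
python3 to.py 627 240 143 32
```

```text
turn [ 0.003 -0.005 -0.003] shift [-2.616  1.207 11.973] axis u [-0.442  0.292  0.848] j [ 0.469  0.627  1.616 -0.74   0.752 -0.005]
```

Request:
drive_tool:
  deltas:
    - [[0, 0, 0, -3, 1, 12, 1], [0, 0, 0, 0, 0, 0, -1], [0, 0, 0, 0, 0, 0, -1], [0, 0, 0, 0, 0, 0, -1], [0, 0, 0, 0, 0, 0, -1], [0, 0, 0, 0, 0, 0, -1], [0, 0, 0, 0, 0, 0, -1]]
  newtons: 60

```text
time: 4.65
position: [0.6267, 0.2413, 0.1463]
orientation: [0.743, 2.491, -0.216]
wrist_force: [-0.1, 0.4, 1.1]
width: 0.123
```

```bash
python3 to.py 627 240 143 32; python3 -c "
from h import *
print(get_obs()['wrist_force'],get_obs()['width'])"
```

```text
turn [ 0.002 -0.002 -0.004] shift [ 0.333 -1.332 -3.268] axis u [-0.442  0.292  0.848] j [ 0.475  0.602  1.615 -0.725  0.77  -0.022]
[-0.06353272  0.40692212  1.05001993] 0.1232089237199312
```

Request:
drive_tool:
  deltas:
    - [[0, 0, 0, -4, 2.5, 8, -1], [0, 0, 0, -9, 6, 17, -1], [0, 0, 0, -13.5, 9, 25.5, -1], [0, 0, 0, -13.5, 9, 25.5, -1], [0, 0, 0, -13.5, 9, 25.5, -1], [0, 0, 0, -13.5, 9, 25.5, -1]]

```text
time: 5.4
position: [0.5546, 0.2878, 0.2803]
orientation: [0.744, 2.493, -0.216]
wrist_force: [0.3, 0.3, -1.1]
width: 0.124
```

```bash
python3 to.py 515 -65 260 0; python3 -c "
from h import *
print(get_obs()['wrist_force'],get_obs()['width'])"
```

```text
turn [ 0.308  0.463 -0.005] shift [ -39.588 -352.758  -20.266] axis u [-0.  0.  1.] j [ 0.606  0.387  1.593 -0.61   1.027 -0.097]
[ 0.26857666  0.29069316 -1.11301972] 0.12440527468008754
```

Request:
drive_tool:
  deltas:
    - [[0.077, 0.116, 0, 0, 0, 14, -1], [0.077, 0.116, 0, -5, -20, 12, -1], [0.077, 0.116, 0, -5, -40, 8, -1], [0.077, 0.115, 0, -5, -45, 2, -1], [0, 0, 0, -6, -45, 0, -1], [0, 0, 0, -6, -50, 0, -1], [0, 0, 0, -6, -50, 0, -1], [0, 0, 0, -6, -50, 0, -1], [0, 0, 0, 0, -40, -10, -1], [0, 0, 0, 0, -15, -10, -1]]

```text
time: 6.65
position: [0.5066, -0.0677, 0.313]
orientation: [-0.87, -3.015, -0.041]
wrist_force: [-0.0, 0.3, -0.8]
width: 0.123
```

```bash
python3 to.py 515 -65 260 0
python3 - <<'E'
from h import *
P=pose(); print(P[:3,3], get_obs()["width"])
f=lambda i,x,y,w,h,s:cv2.resize(i[y:y+h,x:x+w],None,fx=s,fy=s,interpolation=cv2.INTER_CUBIC)
a=camera("top");b=camera("side")
tip=P[:3,3]+P[:3,2]*.168; print("exp tip",tip)
q=proj(cam("side"),tip)[0]; print("side px",q,(q-[260,130])*4); q=proj(cam("top"),tip)[0]; print("top px",q)
cv2.imwrite("pics/v2.png",np.hstack([f(a,266,190,100,110,4),f(b,260,130,100,110,4)]))
cv2.imwrite("pics/top1.png",a)
E
```

```text
turn [-0.026  0.004 -0.023] shift [  8.43    2.728 -52.994] axis u [-0.  0.  1.] j [-0.237  0.21   1.654  0.027  1.28  -1.254]
[ 0.50657011 -0.0677275   0.31299441] 0.12306039799141683
exp tip [ 0.50722479 -0.06336675  0.14505229]
side px [333.75717192 166.11025782] [295.02868768 144.4410313 ]
top px [307.19853559 254.97716373]
```

View pics/v2.png

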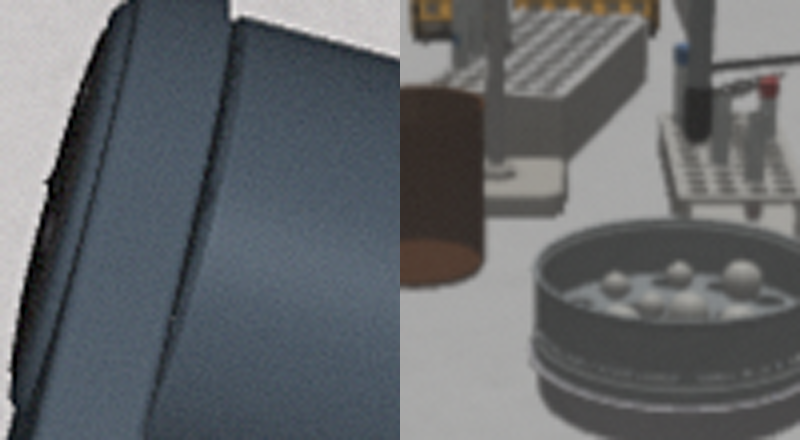

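Request:
drive_tool:
  deltas:
    - [[-0.026, 0.004, -0.023, 14, -9, -12, -1], [0, 0, 0, 15, -10, -12, -1], [0, 0, 0, 14, -9, -12, -1], [0, 0, 0, 0, 0, 0, -1]]

```text
time: 7.25
position: [0.5512, -0.0889, 0.2773]
orientation: [-0.898, -3.01, -0.002]
wrist_force: [0.4, 0.1, 0.3]
width: 0.123
```

```bash
cat > look.py <<'E'
import sys
from h import *
np.set_printoptions(precision=1,suppress=True)
z=np.load("sv.npz"); c=z["c"][:2]; H=z["H"]; L=.167
P=pose(); C=cam("wrist"); im=camera("wrist")
tip=P[:3,3]+P[:3,2]*L
print("tip rel mm",(tip[:2]-c)*1e3,"z",tip[2]*1e3,"axis",P[:3,2]*1000,"F",get_obs()["wrist_force"],"t",round(get_obs()["time"],2))
for l in("worn_ball_0","full_ball_0"):
    hz=.0475 if "w" in l[:1] else .051
    print(l,[(((onplane(C,d["uv"],hz)[:2]-c)*1e3).round().tolist(),round(d["conf"],2)) for d in spot_point("wrist",l)])
cv2.imwrite("pics/raw.png",im)
for h in H: cv2.circle(im,tuple(np.int32(proj(C,[*h,.04])[0])),2,(0,0,255),-1)
cv2.circle(im,tuple(np.int32(proj(C,tip)[0])),2,(0,255,0),-1)
# rectified view of plate plane: 4 px/mm, +-80 mm, up = +x, left = +y
q=np.array([[c[0]+a,c[1]+b,.04] for a,b in((.08,.08),(.08,-.08),(-.08,-.08),(-.08,.08))])
M=cv2.getPerspectiveTransform(np.float32(proj(C,q)),np.float32([[0,0],[560,0],[560,560],[0,560]]))
r=cv2.warpPerspective(im,M,(560,560),flags=cv2.INTER_CUBIC)
for k in range(-60,61,20):
    p=int(280-k*3.5); cv2.putText(r,str(k),(2,p),0,.4,(255,0,0)); cv2.putText(r,str(k),(p,12),0,.4,(255,0,0))
cv2.imwrite(f"pics/{sys.argv[1]}.png",r)
E
python3 look.py r1
```

```text
tip rel mm [36.3  0.2] z 110.31245684681981 axis [   -0.      1.5 -1000. ] F [-1.   0.7  0.1] t 7.3
worn_ball_0 [([-4.0, 43.0], 0.66), ([30.0, -30.0], 0.61), ([16.0, -3.0], 0.6), ([-5.0, -47.0], 0.45)]
full_ball_0 [([29.0, 30.0], 0.9), ([-6.0, 8.0], 0.75), ([-36.0, -33.0], 0.55), ([136.0, 269.0], 0.29)]
```

View pics/r1.png

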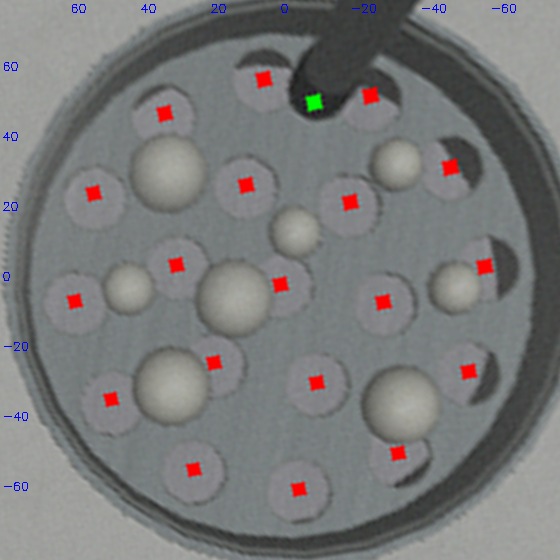

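The rectified wrist view shows the holes matching the model to about 1 mm, and the balls where the top camera put them. I'll lower the rod beside the worn ball near (32,-31).

Request:
drive_tool:
  deltas:
    - [[0, 0, 0, -5, -11, -10, -1], [0, 0, 0, 0, 0, -14, -1], [0, 0, 0, 0, 0, -12, -1], [0, 0, 0, 0, 0, -8, -1], [0, 0, 0, 0, 0, -4, -1], [0, 0, 0, 0, 0, 0, -1]]

```text
time: 8.15
position: [0.5446, -0.1001, 0.2277]
orientation: [0.897, 3.009, 0.002]
wrist_force: [0.2, 0.0, -0.1]
width: 0.124
```

```bash
python3 look.py r2
```

```text
tip rel mm [ 30.  -11.1] z 60.707567344458035 axis [    2.     1. -1000.] F [-0.7 -0.3 -0.6] t 8.2
worn_ball_0 [([16.0, -1.0], 0.71), ([27.0, -31.0], 0.7), ([-2.0, 42.0], 0.6), ([-1.0, -48.0], 0.57)]
full_ball_0 [([-32.0, 34.0], 0.91), ([-36.0, -32.0], 0.74), ([29.0, 31.0], 0.73)]
```

Request:
drive_tool:
  deltas:
    - [[0, 0, 0, 0, 0, -8, -1], [0, 0, 0, 0, 0, -6, -1], [0, 0, 0, 0, 0, -2.5, -1], [0, 0, 0, 0, -4, 0, -1], [0, 0, 0, 0, -4, 0, -1], [0, 0, 0, 0.5, -4, 0, -1], [0, 0, 0, 0.5, -4, 0, -1], [0, 0, 0, 0.5, -4, 0, -1], [0, 0, 0, 0.5, -4, 0, -1], [0, 0, 0, 0.5, -4, 0, -1]]

```text
time: 9.55
position: [0.5478, -0.1304, 0.2113]
orientation: [0.897, 3.007, 0.002]
wrist_force: [-0.3, 0.8, -1.0]
width: 0.121
```

```bash
python3 look.py r3
```

```text
tip rel mm [ 33.6 -41.5] z 44.32213303092919 axis [    4.2     0.2 -1000. ] F [ 0.  -0.9 -0.1] t 9.6
worn_ball_0 [([-3.0, 44.0], 0.77), ([16.0, -3.0], 0.66), ([22.0, -46.0], 0.6), ([-5.0, -48.0], 0.58), ([-29.0, 32.0], 0.42)]
full_ball_0 [([-30.0, 32.0], 0.79), ([-5.0, 13.0], 0.7), ([-35.0, -29.0], 0.69), ([29.0, 28.0], 0.65)]
```

View pics/r3.png

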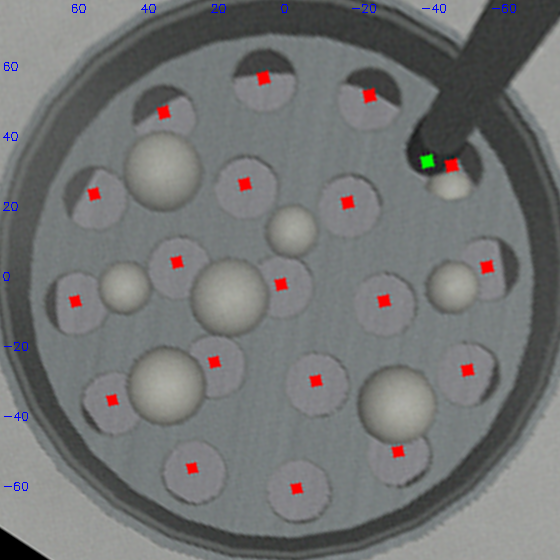

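Request:
drive_tool:
  deltas:
    - [[0, 0, 0, -8, 6, 0, -1], [0, 0, 0, -9, 7, 0, -1], [0, 0, 0, -9, 7, 0, -1], [0, 0, 0, -5.5, 4.5, 0, -1], [0, 0, 0, 0, 0, 0, -1], [0, 0, 0, 3, 3.1, 0, -1], [0, 0, 0, 3, 3.1, 0, -1], [0, 0, 0, 3, 3.1, 0, -1], [0, 0, 0, 3, 3.1, 0, -1], [0, 0, 0, 3, 3.1, 0, -1]]

```text
time: 10.95
position: [0.53, -0.087, 0.2113]
orientation: [0.896, 3.007, 0.003]
wrist_force: [-0.0, -0.0, -1.1]
width: 0.121
```

```bash
python3 look.py r4
```

```text
tip rel mm [15.8  2. ] z 44.34561174327603 axis [    4.3     0.4 -1000. ] F [ 0.2  0.1 -1.3] t 11.0
worn_ball_0 [([24.0, 11.0], 0.65), ([21.0, -41.0], 0.64), ([-3.0, 44.0], 0.57), ([-3.0, -48.0], 0.48), ([-30.0, 34.0], 0.37)]
full_ball_0 [([-36.0, -33.0], 0.76), ([-34.0, 34.0], 0.71), ([-5.0, 13.0], 0.64), ([31.0, 31.0], 0.57)]
```

Request:
drive_tool:
  deltas:
    - [[0, 0, 0, 3, 1.5, 0, -1], [0, 0, 0, 3, 1.5, 0, -1], [0, 0, 0, 0, 0, 0, -1], [0, 0, 0, -6, -7, 0, -1], [0, 0, 0, -7, -8, 0, -1], [0, 0, 0, -7, -8, 0, -1], [0, 0, 0, -8, -7, 0, -1], [0, 0, 0, -8, -7, 0, -1], [0, 0, 0, 0, 0, 0, -1]]

```text
time: 12.22
position: [0.4969, -0.1242, 0.2114]
orientation: [0.898, 3.006, 0.002]
wrist_force: [0.1, -0.2, -0.6]
width: 0.121
```

```bash
python3 look.py r5
```

```text
tip rel mm [-17.3 -35.3] z 44.44777281452544 axis [    4.1     0.2 -1000. ] F [ 0.1 -0.2 -0.7] t 12.28
worn_ball_0 [([-3.0, 45.0], 0.82), ([-4.0, -48.0], 0.6), ([21.0, 8.0], 0.57), ([-33.0, 204.0], 0.49), ([18.0, -47.0], 0.37)]
full_ball_0 [([-36.0, -34.0], 0.88), ([-8.0, 12.0], 0.67), ([31.0, 30.0], 0.6), ([-30.0, 34.0], 0.57), ([197.0, 89.0], 0.45), ([16.0, -45.0], 0.25)]
```

View pics/r5.png

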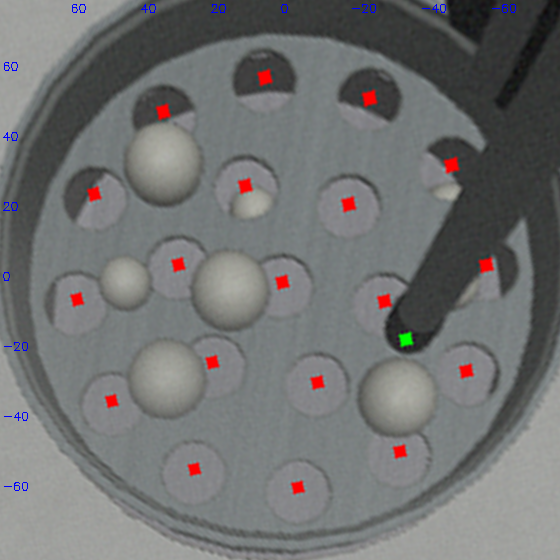

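Worn balls 0 and 1 are now down in the pan, seen through holes (252,200) and (447,190). Next is the ball near (-3,-48).

Request:
drive_tool:
  deltas:
    - [[0, 0, 0, 5, 1.5, 0, -1], [0, 0, 0, 2, -3, 0, -1], [0, 0, 0, 2, -3, 0, -1], [0, 0, 0, 2, -3, 0, -1], [0, 0, 0, 2, -3, 0, -1], [0, 0, 0, 2, -3, 0, -1], [0, 0, 0, 2, -3, 0, -1], [0, 0, 0, 0, 0, 0, -1]]

```text
time: 13.38
position: [0.5164, -0.141, 0.2112]
orientation: [0.895, 3.007, 0.002]
wrist_force: [-0.2, -0.4, -0.9]
width: 0.122
```

```bash
python3 look.py r6
```

```text
tip rel mm [  2.2 -52.1] z 44.21110529944316 axis [    4.3     0.2 -1000. ] F [-0.6 -0.1 -1.1] t 13.43
worn_ball_0 [([-1.0, 44.0], 0.72), ([-5.0, -55.0], 0.59), ([25.0, 7.0], 0.59), ([20.0, -47.0], 0.55)]
full_ball_0 [([28.0, 30.0], 0.9), ([-35.0, -32.0], 0.88), ([-6.0, 12.0], 0.58)]
```

Request:
drive_tool:
  deltas:
    - [[0, 0, 0, -2, 4, 12, -1], [0, 0, 0, 0, 0, 15, -1], [0, 0, 0, 0, 5, 13, -1], [0, 0, 0, -2, 20, 0, -1], [0, 0, 0, -2, 20, 0, -1], [0, 0, 0, -2, 20, 0, -1], [0, 0, 0, -2, 20, 0, -1], [0, 0, 0, -2, 16, 0, -1], [0, 0, 0, -2, 6, 0, -1], [0, 0, 0, 0, 0, 0, -1]]

```text
time: 14.78
position: [0.4999, -0.0201, 0.2548]
orientation: [0.892, 3.008, 0.003]
wrist_force: [0.1, -0.2, -0.2]
width: 0.125
```

```bash
python3 look.py r7
```

```text
tip rel mm [-14.1  68.9] z 87.79486505502595 axis [    5.      0.7 -1000. ] F [-0.2 -0.1 -0.8] t 14.82
worn_ball_0 [([-3.0, 43.0], 0.51), ([-3.0, -44.0], 0.43), ([-4.0, 67.0], 0.41), ([24.0, 21.0], 0.38)]
full_ball_0 [([-32.0, 36.0], 0.89), ([-5.0, 12.0], 0.85), ([-33.0, -33.0], 0.76), ([30.0, 26.0], 0.67)]
```

View pics/r7.png

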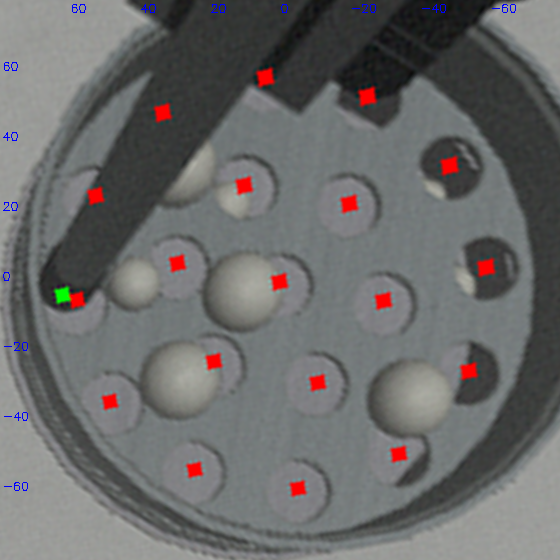

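Three worn balls are in the pan, visible in the holes at (232,200), (435,188) and (467,280). One is left near (-2,43); I'll line up beside it and lower.

Request:
drive_tool:
  deltas:
    - [[0, 0, 0, 4, -10, 0, -1], [0, 0, 0, 0, 0, 0, -1], [0, 0, 0, 0, 0, -9, -1], [0, 0, 0, 0, 0, -12, -1], [0, 0, 0, 0, 0, -8, -1], [0, 0, 0, 0, 0, -4, -1], [0, 0, 0, 0, 0, 0, -1]]

```text
time: 15.8
position: [0.5041, -0.0326, 0.2185]
orientation: [0.897, 3.008, 0.003]
wrist_force: [0.1, 0.4, -0.4]
width: 0.12
```

```bash
python3 look.py r8
```

```text
tip rel mm [-10.2  56.4] z 51.5159818247306 axis [    3.4     0.9 -1000. ] F [ 0.1 -0.4 -0.2] t 15.85
worn_ball_0 [([-2.0, 45.0], 0.59), ([22.0, 20.0], 0.57), ([-4.0, -44.0], 0.35)]
full_ball_0 [([-36.0, -38.0], 0.94), ([-7.0, 12.0], 0.76), ([-31.0, 33.0], 0.73), ([29.0, 30.0], 0.54)]
```

Request:
drive_tool:
  deltas:
    - [[0, 0, 0, 0, 2.5, 0, -1], [0, 0, 0, 0, 0, -5, -1], [0, 0, 0, 0, 0, -2, -1], [0, 0, 0, 1.6, -3, 0, -1], [0, 0, 0, 1.6, -3, 0, -1], [0, 0, 0, 1.6, -3, 0, -1], [0, 0, 0, 1.6, -3, 0, -1], [0, 0, 0, 1.6, -3, 0, -1], [0, 0, 0, 1.6, -3, 0, -1], [0, 0, 0, 1.6, -3, 0, -1]]

```text
time: 17.2
position: [0.5167, -0.0526, 0.2122]
orientation: [0.896, 3.005, 0.003]
wrist_force: [0.1, -0.2, -0.3]
width: 0.122
```

```bash
python3 look.py r9
```

```text
tip rel mm [ 2.7 36.4] z 45.21971741135864 axis [    5.7     0.4 -1000. ] F [-0.1  0.9 -0.5] t 17.25
worn_ball_0 [([-5.0, 33.0], 0.56), ([20.0, -37.0], 0.5), ([22.0, 17.0], 0.5), ([-2.0, -47.0], 0.49)]
full_ball_0 [([-7.0, 12.0], 0.85), ([-28.0, 33.0], 0.76), ([-38.0, -33.0], 0.69), ([30.0, 28.0], 0.56), ([-32.0, 213.0], 0.26)]
```

Request:
drive_tool:
  deltas:
    - [[0, 0, 0, -4, 0, 10, -1], [0, 0, 0, 0, 0, 20, -1], [0, 0, 0, 0, 0, 30, -1], [0, 0, 0, 0, 0, 10, -1], [0, 0, 0, 0, 10, 0, -1], [0, 0, 0, 0, 10, 0, -1]]

```text
time: 18.1
position: [0.5108, -0.0311, 0.2848]
orientation: [0.897, 3.006, 0.003]
wrist_force: [0.3, 0.5, -0.6]
width: 0.12
```

```bash
python3 look.py r10
```

```text
tip rel mm [-3.4 57.9] z 117.76468841962104 axis [    4.5     0.8 -1000. ] F [ 1.1  1.1 -0.2] t 18.15
worn_ball_0 [([25.0, 17.0], 0.63), ([-3.0, 34.0], 0.62), ([-2.0, -46.0], 0.5), ([22.0, -38.0], 0.46)]
full_ball_0 [([-6.0, 13.0], 0.85), ([-34.0, -36.0], 0.72), ([-32.0, 34.0], 0.59), ([32.0, 29.0], 0.44)]
```

View pics/r10.png

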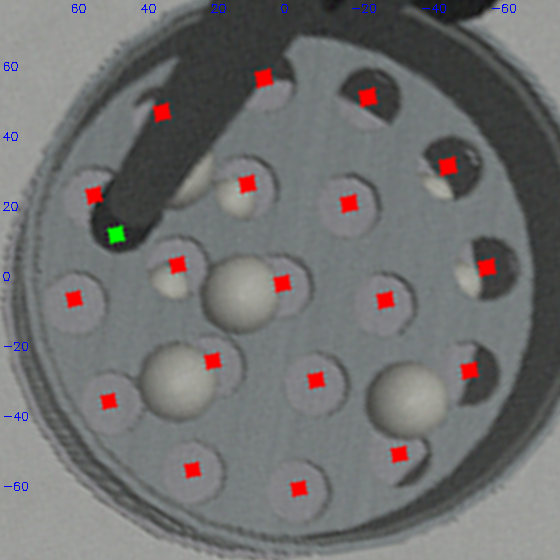

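All four worn balls are in the pan (seen through the holes at (237,200), (172,283), (437,187) and (467,278)), and the four full-size balls are on the plate. Now I'll return the rod to the beaker.

Request:
drive_tool:
  deltas:
    - [[0, 0, 0, 3, 30, 15, -1], [0, 0, 0, 4, 50, 15, -1], [0, 0, 0, 4, 50, 5, -1], [0, 0, 0, 4, 50, 0, -1], [0, 0, 0, 4, 50, 0, -1], [-0.077, -0.116, 0, 4, 40, 0, -1], [-0.077, -0.116, 0, 5, 15, 0, -1], [-0.077, -0.116, 0, 5, 8, 0, -1], [-0.077, -0.116, 0, 5, 5, 0, -1], [0, 0, 0, 0, 0, 0, -1]]

```text
time: 19.5
position: [0.5484, 0.2767, 0.3147]
orientation: [0.735, 2.48, -0.22]
wrist_force: [-0.3, -1.6, -0.2]
width: 0.124
```

```bash
python3 to.py 554.6 287.8 285 32; python3 -c "
from h import *
print(get_obs()['wrist_force'],get_obs()['width'],get_obs()['position'])"
```

```text
turn [ 0.009  0.008 -0.007] shift [  6.189  11.098 -29.681] axis u [-0.442  0.292  0.848] j [ 0.601  0.333  1.588 -0.607  1.07  -0.135]
[-0.25824734 -1.61885506 -0.24358164] 0.12427580382429969 [0.54841075 0.27670204 0.31468091]
```

Request:
drive_tool:
  deltas:
    - [[0.009, 0.008, -0.007, 6, 11, -15, -1], [0, 0, 0, 0, 0, -12, -1], [0, 0, 0, 0, 0, 0, -1]]

```text
time: 19.88
position: [0.5555, 0.2871, 0.2851]
orientation: [0.754, 2.493, -0.215]
wrist_force: [0.3, -0.5, -0.4]
width: 0.123
```

```bash
python3 to.py 554.6 287.8 285 32
python3 - <<'E'
from h import *
np.set_printoptions(precision=4,suppress=True)
for n in("wrist","side","top"):
    im=camera(n); C=cam(n); cv2.imwrite(f"pics/b_{n}.png",im)
    print(n,[(round(d["conf"],2),onplane(C,d["uv"],0)) for d in spot_point(n,"beaker")])
C=cam("wrist"); im=cv2.imread("pics/b_wrist.png"); P=pose()
for s in (.167,.12,.08): cv2.circle(im,tuple(np.int32(proj(C,P[:3,3]+P[:3,2]*s)[0])),3,(0,255,0),-1)
D=P[:3,2]; goal=np.array([.624,.243,.1586])
for s in (.167,.1,.04): cv2.circle(im,tuple(np.int32(proj(C,goal+D*s)[0])),3,(0,0,255),-1)
a=np.linspace(0,2*np.pi,40)
for z,r in((.105,.0425),(.0,.041)):
    cv2.polylines(im,[np.int32(proj(C,np.c_[.674+r*np.cos(a),.2105+r*np.sin(a),0*a+z]))],True,(255,0,0),1)
cv2.imwrite("pics/b_mark.png",im)
E
```

```text
turn [-0.003 -0.005  0.003] shift [-0.868  0.663 -0.084] axis u [-0.442  0.292  0.848] j [ 0.603  0.384  1.584 -0.602  1.038 -0.103]
wrist [(0.85, array([ 0.6731, -0.2746,  0.    ])), (0.78, array([0.6777, 0.2102, 0.    ]))]
side [(0.77, array([ 0.6669, -0.2809,  0.    ])), (0.69, array([0.6779, 0.2087, 0.    ]))]
top [(0.8, array([ 0.6755, -0.2643,  0.    ])), (0.78, array([0.6721, 0.2112, 0.    ]))]
```

View pics/b_mark.png

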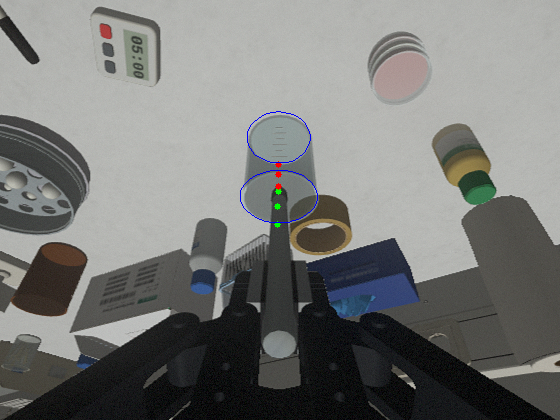

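The overlay shows the beaker where it was (blue rims fit) and the insertion line inside it, so I'll insert.

Request:
drive_tool:
  deltas:
    - [[0, 0, 0, 8, -5, -11, -1], [0, 0, 0, 11.5, -7.5, -21, -1], [0, 0, 0, 11.5, -7.5, -21, -1], [0, 0, 0, 11.5, -7.5, -21, -1], [0, 0, 0, 10, -6.5, -19, -1], [0, 0, 0, 6, -4, -12, -1], [0, 0, 0, 4, -2.5, -8, -1], [0, 0, 0, 0, 0, 0, -1]]

```text
time: 21.18
position: [0.6214, 0.2439, 0.168]
orientation: [0.753, 2.491, -0.211]
wrist_force: [0.2, -0.6, -0.2]
width: 0.12
```

```bash
python3 to.py 624 243 158.6 32; python3 -c "
from h import *
print(get_obs()['wrist_force'],get_obs()['position'])"
```

```text
turn [-0.005 -0.002  0.002] shift [ 2.593 -0.932 -9.38 ] axis u [-0.442  0.292  0.848] j [ 0.482  0.567  1.611 -0.694  0.802 -0.049]
[ 0.21555354 -0.64547619 -0.16065862] [0.62140707 0.24393224 0.16798046]
```

Request:
drive_tool:
  deltas:
    - [[0, 0, 0, 3, -1.5, -8, -1], [0, 0, 0, 1, -0.5, -4, -1], [0, 0, 0, 0, 0, 0, -1], [0, 0, 0, 0, 0, 0, -0.5], [0, 0, 0, 0, 0, 0, -0.5], [0, 0, 0, 0, 0, 0, 0], [0, 0, 0, 0, 0, 0, 0.5], [0, 0, 0, 0, 0, 0, 1], [0, 0, 0, 0, 0, 0, 1], [0, 0, 0, 0, 0, 0, 1]]
  newtons: 20

```text
time: 22.42
position: [0.626, 0.243, 0.1575]
orientation: [0.752, 2.489, -0.207]
wrist_force: [-0.4, -0.1, -0.2]
width: 1.004
```

Request:
drive_tool:
  deltas:
    - [[0, 0, 0, -4, 3, 8, 1], [0, 0, 0, -9, 6, 17, 1], [0, 0, 0, -13.5, 9, 25.5, 1], [0, 0, 0, -13.5, 9, 25.5, 1], [0, 0, 0, -13.5, 9, 25.5, 1], [0, 0, 0, -13.5, 9, 25.5, 1], [0, 0, 0, 0, 0, 0, 1]]

```text
time: 23.3
position: [0.5537, 0.2917, 0.2956]
orientation: [0.751, 2.488, -0.199]
wrist_force: [0.4, -0.6, -0.7]
width: 1.002
```

Run:
```python
from h import *
np.set_printoptions(precision=4,suppress=True)
print(get_obs()["position"],get_obs()["width"])
f=lambda i,x,y,w,h,s:cv2.resize(i[y:y+h,x:x+w],None,fx=s,fy=s,interpolation=cv2.INTER_CUBIC)
p={}
for n in("side","top","wrist"):
    im=camera(n); C=cam(n); p[n]=im
    for l in("beaker","rod"): print(n,l,[(round(d["conf"],2),onplane(C,d["uv"],.005)) for d in spot_point(n,l)])
cv2.imwrite("pics/e1.png",np.vstack([np.hstack([f(p["side"],190,190,100,75,4),f(p["top"],100,120,100,75,4)]),np.hstack([f(p["top"],266,210,100,75,4),f(p["wrist"],150,80,200,150,2)])]))
```

```text
[0.5537 0.2917 0.2956] 1.0022034305128344
side beaker [(0.93, array([0.672 , 0.2206, 0.005 ])), (0.67, array([ 0.6619, -0.2566,  0.005 ]))]
side rod []
top beaker [(0.88, array([0.6776, 0.2153, 0.005 ])), (0.55, array([ 0.6712, -0.2634,  0.005 ])), (0.32, array([ 0.521 , -0.0882,  0.005 ]))]
top rod [(0.94, array([0.7069, 0.1916, 0.005 ]))]
wrist beaker [(0.8, array([ 0.6735, -0.2687,  0.005 ])), (0.65, array([0.6729, 0.2108, 0.005 ]))]
wrist rod []
```

View pics/e1.png

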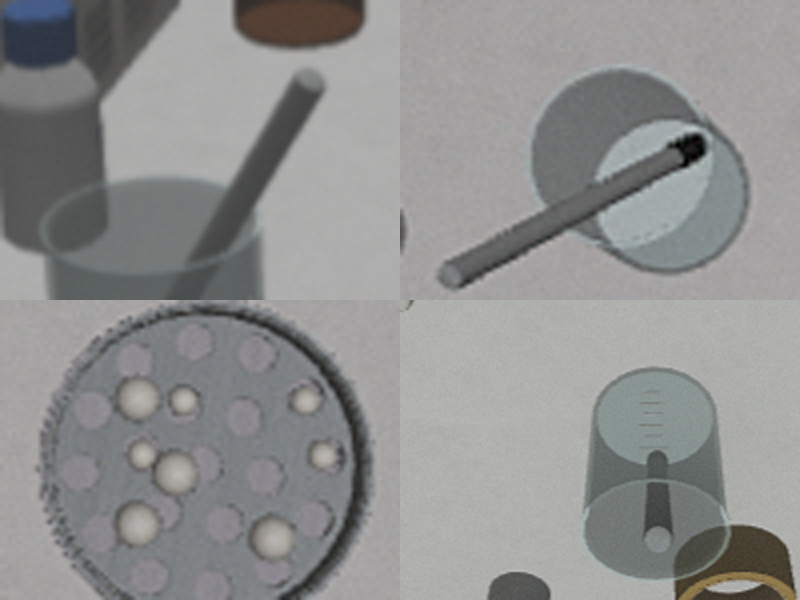

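```bash
python3 -c "
from station import *
print(get_obs()['time'],finish_job())"
```

```text
the job is handed in; nothing more can be done
23.75 None
```

I completed the task and handed it in at 23.75 s of the 72 s allowed; handing in gives no verdict.

**What I did:**
- I took the rod from the beaker along its own axis and held it upright over the sieve.
- I pushed each of the four worn balls into a nearby hole with the rubber tip about 4 mm above the plate.
- I put the rod back in the beaker at its original lean, let go and backed off.

**Last checks:**
- **Balls:** all four worn balls are in the pan, seen through the holes in the wrist view. All four full-size balls are still on the plate.
- **Rod:** it leans at rest in the clear beaker with the rubber end down.
- **Beaker:** it is upright and, within the networks' reading error, where it stood. Readings for it disagreed by up to about 1 cm between cameras.
- **Forces:** the wrist force readings between moves stayed within about 2 N, and the gripper was clear of everything at hand-in.

No check failed. The networks reported no rod from the side and wrist cameras at the end, so I judged it from the pictures and the top camera.

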